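Start up the bead bath: stir the beads, then hold the sprung dial at start

ROBOT

A 6-joint arm with a two-finger parallel gripper is mounted at the origin on the work surface. World frame = base frame: x ahead of the robot, y to its left, z up, the work surface at z = 0. Lengths are in m, angles in rad, forces in N, time in s.
With the tool pointing down it reaches from about 0.4 to 0.825 m from the base axis. Payload 7 kg.
Tool frame: the origin (TCP) lies on the centre line of the jaws, within the pads' length; the fingertips stand arm.tip_reach ahead of it and the grasp point (between the pads) lies 5 mm behind it (arm.tip_reach is the distance from the TCP to the fingertips, in m); z points along the fingers, y is the line along which they close (so a half turn about z gives the same grasp; the last joint's range is limited). The gripper opens to 88 mm and grips with 3 to 60 N. Pads are 19 mm wide; open, the fingers measure 130 mm over their backs; the gripper's body (78 mm by 193 mm) begins 47 mm behind the grasp point.
Start: joints at [-0.846, 0.359, 0.012, 0, -1.224, -0.288], TCP at [0.286, -0.612, 0.241] pointing down, gripper open.
Joint ranges: [-3.07, 3.07], [-1.43, 2.12], [-1.02, 1.25], [-3.03, 1.67], [-3.05, -0], [-3.03, 3.03]. Speed limits (rad/s): [2.39, 2.39, 3.01, 3.14, 3.14, 3.14].

INTERFACE

Orientations are given as [roll, pitch, yaw] about the fixed x, y, z axes, in that order (R = Rz(yaw) Ry(pitch) Rx(roll)).
In Python, from station import status, optics, order, arm gives the robot as it stands. The module is installed in compiled form; this text tells all that it offers.
- The arm moves only by the shell command python3 -m jog 'ROWS' [FORCE]. ROWS is JSON, a list of rows, each a list of 3 entries, a list of its own where there are three numbers: the gripper command: -1 is shut, 1 is fully open, values between are in proportion, then the shift along the tool's x, y, z in mm, then the turn about the tool's z in rad. A call has 1 to 20 rows; each row is the pose to reach, as a shift and turn from the pose commanded when the call began, along the tool's axes at that moment; what a row does not reach only later rows make up. A row lasts 1/8 s, in which the tool goes at most 62.5 mm and 10.7 degrees, less where a joint would pass 70% of its speed; a pose out of reach is approached as far as the arm can. A call with a gripper value outside its range is refused whole. The fingers move at their own pace and stop on an object; FORCE is the grip in N (left out, the last holds). Time passes only in rows, so rows that repeat a pose let the fingers close. It gives the time, the measured TCP pose, the force, the opening and the grip force at its end, in the units of the state.
- status.get_state(): the state, without advancing time (a new reading comes with each control period).
- optics.grab_frame(name): name is "scene" or "top"; returns a dict with "color" (400x640x3 uint8, red, green, blue), "mtx" (3x3 intrinsics, pixels), "cam_to_world" (4x4, takes a point from camera to world coordinates). Camera axes: x right, y down, z forward; pixel columns grow to the right and rows downward; lengths in m; the calibration is good to about 2 mm. A picture is of the moment at which its call begins. There is no depth.
- order.job_done(): hands the job in; it is judged then, once.
The state is a dict: "t": time; "q": joint angles; "qd": joint speeds; "joint_efforts": joint torques, N m; "eef_pos": TCP position; "ee_rot": TCP orientation; "force": force on the tool from outside, world axes, zero at the start; "moment": the same for the moment, N m; "width": finger opening in m; "gripper_force": force on a finger pad.
Only numpy, scipy, OpenCV 4.12 (cv2) and the standard library are available. Lean on these libraries where they do the work, as an engineer would, in place of code of your own. Each camera call takes 0.05 s, during which the arm holds its last target. There are 200 camera calls.

TASK

Get the bead bath ready for warming the vials: take the stirring rod from its stand and stir the metal beads round in the well until every one has been clearly shifted from its place, keeping them all in the well, then stand the rod back in its stand and let it go. After that, turn the bath's black dial clockwise from off, past its two click positions, to the third one at the red mark, and hold it there against its spring: the program finishes while the gripper is still holding the dial at the red mark. Leave the other things on the desk where they are.

Things in the scene. Friction and masses are not known exactly. Their poses are not given: they have to be found in the camera images.
- bath: fixed white bead bath, 220 mm deep (its x) by 300 mm wide (its y), deck 100 mm above the desk; origin under its centre, front faces -x. Its round steel well is towards +y; a grey panel towards -y carries the black dial and, behind it, a flat meter (8 mm high). The dial counts as part of it. Beyond it lie two trays of vials (60 mm high), on its -y side a keyboard (25 mm)
- well (a point): centre of the well, on the flat top of the settled bed on which the loose beads lie, 65 mm above the desk. The well is round, 108 mm across inside, steel rim 66 mm in radius outside and 41 mm above this point (6 mm above the deck)
- dial (a joint): angle of the dial in rad, clockwise from above: 0 off (white dot, the start), clicks at 0.45 and 0.90 (green dots) where it stays by itself (within 0.04), third position 1.35 (red mark), end stop 1.45. Between clicks it takes up to 0.05 N m; beyond 0.90 a spring always pulls back, 0.1 N m at 1.35, and returns it to about 0.88 when let go. The meter's red needle turns with it
- dial_grip (a point): on the dial's vertical axis, at the top of its grip bar, 136 mm above the desk; x points along the bar to the pointer end (white line) and turns with it: at off 0.675 rad anticlockwise (from above) from the bath's x axis, at the third position 0.675 rad clockwise of it. The bar is 50 mm long, 13 mm thick, 26 mm high, on a round skirt 58 mm across, its top 26 mm below this point
- stand: rod stand, fixed: steel foot 68 mm across and 12 mm high, white upright tube in its middle, 24 mm across outside and 17 mm inside, widening from 80 mm above the desk to a funnel mouth 46 mm across inside at its top, 100 mm above the desk; origin under its centre
- stand_floor (a point): centre of the bottom of the stand's tube, 12 mm above the desk: the tip of the rod rests here, and the rod may lean up to 0.10 rad
- rod: loose stirring rod, 60 g, 210 mm long, standing in the stand: steel shaft 10 mm across up to 130 mm from the tip, then a maroon handle 14 mm across to the top end; origin at the centre of its tip, z along the rod to the handle
- rod_tip (a point): the tip of the rod (its lower end)
- rod_grip (a point): on the rod's axis in the middle of the maroon handle, 170 mm above the tip: the place to grip it
- bead0: a loose, pebble-like aluminium bead, a short cylinder 20 mm across and 13 mm high, 11 g, slippery (friction about 0.25); origin at the centre of its underside. One of eight that start in a rough ring round the free middle of the well
- bead1: a loose, pebble-like aluminium bead, a short cylinder 20 mm across and 13 mm high, 11 g, slippery (friction about 0.25); origin at the centre of its underside. One of eight that start in a rough ring round the free middle of the well
- bead2: a loose, pebble-like aluminium bead, a short cylinder 20 mm across and 13 mm high, 11 g, slippery (friction about 0.25); origin at the centre of its underside. One of eight that start in a rough ring round the free middle of the well
- bead3: a loose, pebble-like aluminium bead, a short cylinder 20 mm across and 13 mm high, 11 g, slippery (friction about 0.25); origin at the centre of its underside. One of eight that start in a rough ring round the free middle of the well
- bead4: a loose, pebble-like aluminium bead, a short cylinder 20 mm across and 13 mm high, 11 g, slippery (friction about 0.25); origin at the centre of its underside. One of eight that start in a rough ring round the free middle of the well
- bead5: a loose, pebble-like aluminium bead, a short cylinder 20 mm across and 13 mm high, 11 g, slippery (friction about 0.25); origin at the centre of its underside. One of eight that start in a rough ring round the free middle of the well
- bead6: a loose, pebble-like aluminium bead, a short cylinder 20 mm across and 13 mm high, 11 g, slippery (friction about 0.25); origin at the centre of its underside. One of eight that start in a rough ring round the free middle of the well
- bead7: a loose, pebble-like aluminium bead, a short cylinder 20 mm across and 13 mm high, 11 g, slippery (friction about 0.25); origin at the centre of its underside. One of eight that start in a rough ring round the free middle of the well
- dropper: small loose white dropper bottle with a maroon label, 28 mm across, 66 mm tall, 30 g, a bystander; origin under its centre
- handrub: loose pink hand rub bottle with a white pump, 62 mm across, 179 mm tall, 0.38 kg, a bystander; origin under its centre
- marker: loose white marker pen with a black cap, 135 mm long, 13 mm across, lying on the printed form, a bystander; origin under its middle, x along it

How it is judged:
On the way, in this order (a step that is already met when the one before it is completed fails the run):
1. the rod, held in the gripper, has its tip down among the beads in the well (contact force between the fingers and rod above 1 N and horizontal distance between rod_tip and well below 0.054 m and z of rod_tip in the frame of well below 0.013 m), for 0.2 s.
2. stirred: every one of the eight beads lies more than 5 mm from where they were, with the held rod still in the well (distance of each of bead0, bead1, bead2, bead3, bead4, bead5, bead6, bead7 from where it was at the start of the episode above 0.005 m and contact force between the fingers and rod above 1 N and horizontal distance between rod_tip and well below 0.056 m and z of rod_tip in the frame of well below 0.03 m), for 0.1 s.
3. the rod stands in its stand again, down to the bottom, let go (horizontal distance between rod_tip and stand_floor below 0.006 m and z of rod_tip in the frame of stand_floor below 0.006 m and angle between rod's own z axis and vertical below 0.15 rad and contact force between the fingers and rod below 0.05 N), for 0.2 s.
4. the dial is held by the fingers at its third position (value of joint dial above 1.22 rad and contact force between the fingers and bath above 0.5 N), for 0.5 s.
At the end, for the whole second after the job is handed in: The gripper's fingers hold the dial at the third position (joint above 1.22 rad, touched with more than 0.5 N); the rod stands let go in its stand (tip within 6 mm of the tube's centre and bottom, tilt below 0.15 rad); all eight beads lie in the well (all of step 3 and all of step 4 and horizontal distance between each of bead0, bead1, bead2, bead3, bead4, bead5, bead6, bead7 and well below 0.054 m and z of each of bead0, bead1, bead2, bead3, bead4, bead5, bead6, bead7 in the frame of well below 0.05 m); the arm keeps its last pose, push and grip.
It fails at once if a bead is thrown out of the well (horizontal distance between any of bead0, bead1, bead2, bead3, bead4, bead5, bead6, bead7 and well above 0.07 m).
It fails at once if the dial is turned away from off (past 0.3 rad) while the rod is out of its stand (value of joint dial above 0.3 rad and horizontal distance between rod_tip and stand_floor above 0.03 m).
It fails at once if a bystander (dropper bottle, hand rub or marker) is moved by more than 20 mm (distance of any of dropper, handrub, marker from where it was at the start of the episode above 0.02 m).
It also fails if it takes over 72 s, if anything falls off the work surface, if the arm or the gripper's body presses on something with over 40 N, if the wrist force passes 120 N, or if a joint passes its speed limit or range.

## Working session

There is one attempt and no reset: what is moved stays moved. The work goes in short steps, Python scripts to look and compute and a shell command to move; the robot and the scene stay as the last step left them, time stands still between calls to the robot, and variables do not carry over. Pictures are saved under pics/ and viewed, at most 14 in all, crops included, and the job is handed in when it is done.

```bash
mkdir -p pics; python3 - <<'E'
from station import status, optics, arm
import cv2, numpy as np
print(arm.tip_reach); s=status.get_state(); print(s)
np.set_printoptions(precision=4,suppress=True)
for n in("top","scene"):
    f=optics.grab_frame(n); cv2.imwrite(f"pics/{n}0.png",f["color"][:,:,::-1]); print(n,f["mtx"],f["cam_to_world"])
    np.savez(f"{n}.npz",**{k:f[k] for k in("mtx","cam_to_world")})
E
```

```text
0.014
{'t': 0.0, 'q': array([-8.45886408e-01,  3.59375962e-01,  1.10559372e-02, -3.47774669e-04,
       -1.22407301e+00, -2.88086455e-01]), 'qd': array([ 0.00086474, -0.00150349,  0.00046512,  0.00062335, -0.00036411,
       -0.00069458]), 'joint_efforts': array([ 1.76365966e-04, -5.82722747e+01,  2.93052703e+01,  6.99711934e+00,
        6.84271901e-03, -1.30273766e-04]), 'eef_pos': array([ 0.28534306, -0.61121494,  0.23962888]), 'ee_rot': array([ 3.13996885e+00, -1.40240350e-04, -2.70488752e+00]), 'force': array([-0.23721837, -0.0325972 , -0.3737962 ]), 'moment': array([-0.05917164,  0.02328929,  0.05246469]), 'gripper_force': 0.0, 'width': 0.08755976445798985}
top [[461.306    0.     320.1993]
 [  0.     461.306  190.1631]
 [  0.       0.       1.    ]] [[ 0.0236 -0.9978  0.0614  0.4758]
 [-0.9997 -0.0231  0.0079  0.1648]
 [-0.0065 -0.0616 -0.9981  1.2055]
 [ 0.      0.      0.      1.    ]]
scene [[435.0687   0.     321.2974]
 [  0.     435.0687 201.4162]
 [  0.       0.       1.    ]] [[-0.4543  0.5173 -0.7252  1.3786]
 [ 0.8908  0.2741 -0.3625  0.5928]
 [ 0.0112 -0.8107 -0.5853  0.797 ]
 [ 0.      0.      0.      1.    ]]
```

View pics/top0.png

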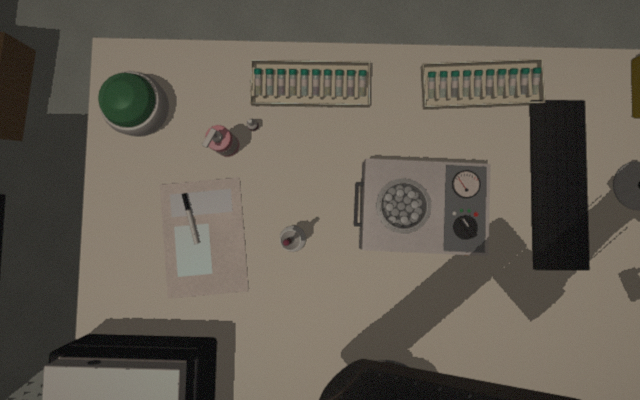

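View pics/scene0.png

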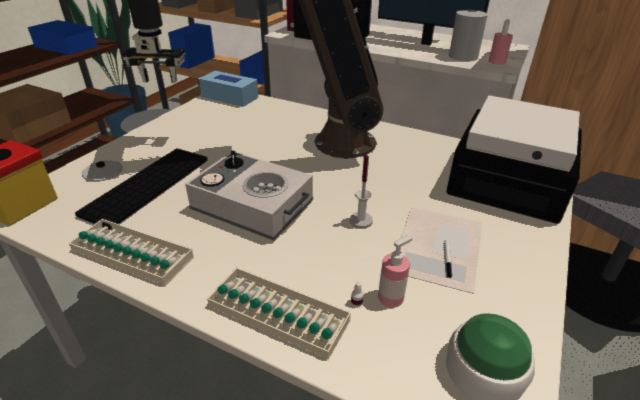

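The top view shows the well at about (404,206), the dial at (465,227), and the rod stand at (292,239). The scene view shows the rod at about (365,190). I'll zoom in on both.

```bash
python3 - <<'E'
import cv2,numpy as np
a=cv2.imread("pics/top0.png");b=cv2.imread("pics/scene0.png")
u=cv2.resize(a[190:270,265:325],None,fx=6,fy=6,interpolation=cv2.INTER_CUBIC)  #360x480
v=cv2.resize(b[145:235,335:395],None,fx=5,fy=5,interpolation=cv2.INTER_CUBIC) #300x450
im=np.zeros((480,660,3),np.uint8);im[:480,:360]=u;im[:450,360:660]=v
cv2.imwrite("pics/z1.png",im)
cv2.imwrite("pics/z2.png",cv2.resize(a[150:260,350:500],None,fx=5,fy=5,interpolation=cv2.INTER_CUBIC))
E
```

```text
(no output)
```

View pics/z1.png

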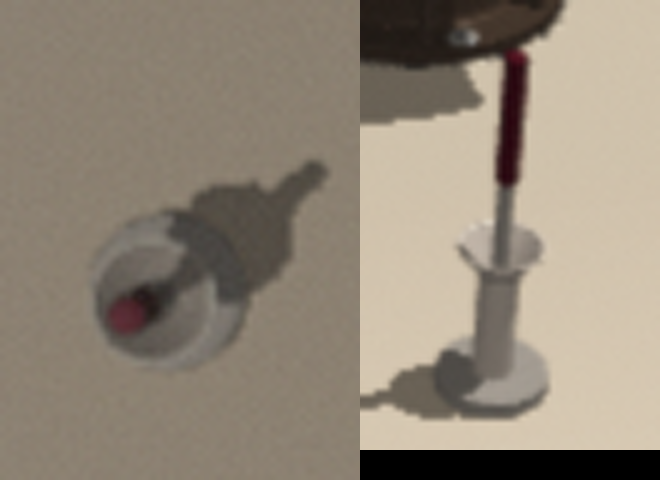

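View pics/z2.png

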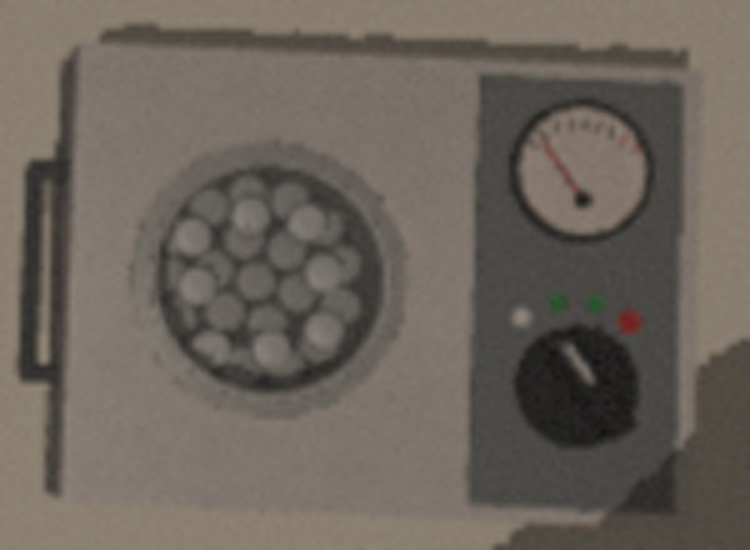

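The left crop shows the funnel mouth centred at zoomed (157,301), with the rod top at (128,315) leaning towards the lower left. In the right crop, the scene view, the rod top is at (515,52), the handle base at (507,185) and the mouth centre at (501,247). In the bath crop the well rim is centred at (271,279), the dial skirt at (577,386), and the panel edge runs (480,76)–(470,502).

```bash
cat > h.py <<'E'
import numpy as np
C={n:np.load(f"{n}.npz") for n in("top","scene")}
def ray(n,u,v):
    M=C[n]["cam_to_world"]; d=M[:3,:3]@np.linalg.solve(C[n]["mtx"],[u,v,1]); return M[:3,3],d
def at(n,u,v,z):
    o,d=ray(n,u,v); return o+d*(z-o[2])/d[2]
def tri(a,b):
    A=[];r=[]
    for o,d in(a,b):
        d=d/np.linalg.norm(d);P=np.eye(3)-np.outer(d,d);A.append(P);r.append(P@o)
    return np.linalg.lstsq(np.vstack(A),np.hstack(r),rcond=None)[0]
def z(x,y,s,ox,oy): return ox+(x+.5)/s-.5, oy+(y+.5)/s-.5
E
python3 - <<'E'
from h import *
np.set_printoptions(precision=4,suppress=True)
T=lambda x,y:z(x,y,6,265,190); S=lambda x,y:z(x-360,y,5,335,145); B=lambda x,y:z(x,y,5,350,150)
print("mouth",at("top",*T(157,301),.1),at("scene",*S(501,247),.1),tri(ray("top",*T(157,301)),ray("scene",*S(501,247))))
print("foot",at("scene",*S(493,373),.012))
print("rodtop",at("top",*T(128,315),.222),at("scene",*S(515,52),.22),tri(ray("top",*T(128,315)),ray("scene",*S(515,52))))
print("handlebase",at("scene",*S(507,185),.142))
w=at("top",*B(271,279),.106);d=at("top",*B(577,386),.11);print("well",w,"dial",d)
for p,q in(((470,502),(480,76)),((677,505),(683,85))):
    e=at("top",*B(*q),.1)-at("top",*B(*p),.1);print("yaw",np.arctan2(e[1],e[0]),np.linalg.norm(e))
e=at("top",*B(672,62),.1)-at("top",*B(78,45),.1);print("yaw far edge",np.arctan2(-e[0],-e[1])*-1,np.linalg.norm(e))
e=at("top",*B(565,343),.136)-at("top",*B(593,385),.136);print("ptr",np.arctan2(e[1],e[0]))
for n,p in(("scene",w),("scene",d)):
    M=np.linalg.inv(C[n]["cam_to_world"]);c=C[n]["mtx"]@(M@np.r_[p,1])[:3];print(c[:2]/c[2])
E
```

```text
mouth [0.4237 0.2411 0.1   ] [0.4287 0.248  0.1   ] [0.4226 0.2434 0.0947]
foot [0.4304 0.25   0.012 ]
rodtop [0.4243 0.2428 0.222 ] [0.4201 0.2438 0.22  ] [0.4238 0.2439 0.2218]
handlebase [0.429  0.2486 0.142 ]
well [ 0.5118 -0.0263  0.106 ] dial [ 0.4644 -0.1706  0.11  ]
yaw -0.016440472522313267 0.20383242596900908
yaw -0.01271717011461391 0.20075367851290452
yaw far edge -0.00608732097240166 0.2855685465546703
ptr 0.598253137834261
[264.0832 181.3951]
[232.9735 160.838 ]
```

```bash
python3 -m jog '[[1,[-368,282,-60],-1.134],[1,[-368,282,-60],-1.134],[1,[-368,282,-60],-1.134],[1,[-368,282,-60],-1.134],[1,[-368,282,-60],-1.134],[1,[-368,282,-60],-1.134],[1,[-368,282,-60],-1.134],[1,[-489,717,-60],-1.134],[1,[-489,717,-60],-1.134],[1,[-489,717,-60],-1.134],[1,[-489,717,-60],-1.134],[1,[-489,717,-60],-1.134],[1,[-489,717,-60],-1.134],[1,[-489,717,-60],-1.134],[1,[-489,717,-60],-1.134],[1,[-489,717,-60],-1.134],[1,[-489,717,-60],-1.134],[1,[-489,717,-60],-1.134]]' 50
python3 - <<'E'
from station import optics
import cv2,numpy as np
a=optics.grab_frame("top")["color"][:,:,::-1];b=optics.grab_frame("scene")["color"][:,:,::-1]
cv2.imwrite("pics/t1.png",a);cv2.imwrite("pics/s1.png",b)
im=np.hstack([cv2.resize(b[60:240,300:430],None,fx=3,fy=3),cv2.resize(a[170:290,240:340],None,fx=4,fy=4.5)])
cv2.imwrite("pics/z3.png",im)
E
```

```text
t: 2.35
eef_pos: [0.4254, 0.244, 0.3006]
ee_rot: [3.142, -0.0, -1.572]
force: [-0.7, 0.4, 0.2]
width: 0.0877
gripper_force: 0.0
```

View pics/z3.png

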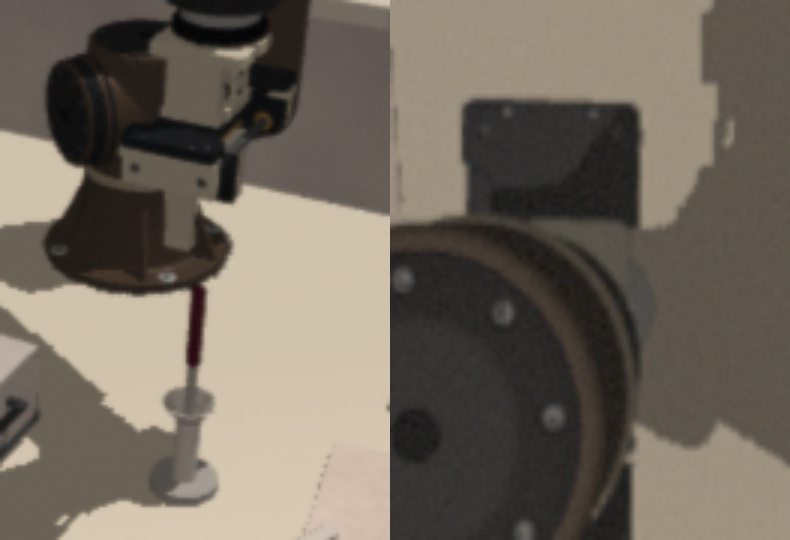

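The view shows the open jaws straddling a line straight above the rod: fingers at about (180,230) and (228,185), rod top at (198,290). I'll descend and grip.

```bash
python3 -m jog '[[1,[0,0,40],0],[1,[0,0,70],0],[1,[0,0,100],0],[1,[0,0,123],0],[1,[0,0,123],0],[1,[0,0,123],0]]' 50; python3 -m jog '[[-1,[0,0,0],0],[-1,[0,0,0],0],[-1,[0,0,0],0],[-1,[0,0,0],0],[-1,[0,0,0],0],[-1,[0,0,0],0],[-1,[0,0,0],0],[-1,[0,0,0],0]]' 40
```

```text
t: 3.2
eef_pos: [0.4259, 0.245, 0.1786]
ee_rot: [-3.141, 0.001, -1.571]
force: [0.1, -0.6, 0.1]
width: 0.0876
gripper_force: 0.0
t: 4.2
eef_pos: [0.4253, 0.2449, 0.1775]
ee_rot: [3.141, -0.0, -1.571]
force: [-0.8, 0.3, 0.4]
width: 0.0134
gripper_force: 40.0
```

Gripped at a width of 13.4 mm, with low side force. I'll lift it clear and check how the rod hangs.

```bash
python3 -m jog '[[-1,[0,0,-30],0],[-1,[0,0,-70],0],[-1,[0,0,-110],0],[-1,[0,0,-130],0],[-1,[0,0,-130],0],[-1,[0,0,-130],0]]'
python3 - <<'E'
from station import optics
import cv2,numpy as np
a=optics.grab_frame("top")["color"][:,:,::-1];b=optics.grab_frame("scene")["color"][:,:,::-1]
cv2.imwrite("pics/t2.png",a);cv2.imwrite("pics/s2.png",b)
cv2.imwrite("pics/z4.png",cv2.resize(b[110:240,310:430],None,fx=4.5,fy=4.5,interpolation=cv2.INTER_CUBIC))
E
```

```text
t: 4.95
eef_pos: [0.4248, 0.2446, 0.3065]
ee_rot: [3.14, -0.001, -1.571]
force: [-0.9, -0.5, -0.5]
width: 0.0135
gripper_force: 40.0
```

View pics/z4.png

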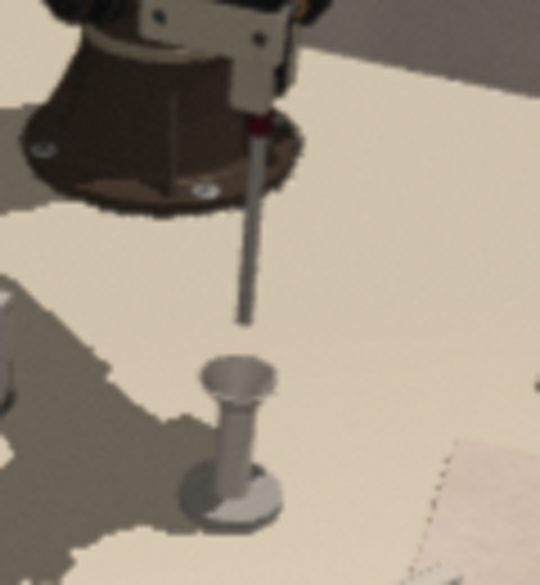

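The rod hangs with its tip at zoomed (244,322), handle base at (259,128), and the empty mouth centred at (238,379). I'll compute the lean.

```bash
python3 - <<'E'
from h import *
np.set_printoptions(precision=4,suppress=True)
S=lambda x,y:z(x,y,4.5,310,110)
def proj(n,p):
    M=np.linalg.inv(C[n]["cam_to_world"]);c=C[n]["mtx"]@(M@np.r_[p,1])[:3];return c[:2]/c[2]
G=np.array([.4248,.2446,.3115])
print("tip@.1415",at("scene",*S(244,322),.1415),"hb@.2715",at("scene",*S(259,128),.2715),"mouth",at("scene",*S(238,379),.1))
for nm,zz,pt in(("hb",.04,(259,128)),("tip",.17,(244,322))):
    for ly in(-.05,0,.05,.1):
        print(nm,ly,proj("scene",G+np.array([0,ly*zz,-zz])),"seen",S(*pt))
E
```

```text
tip@.1415 [0.4265 0.2471 0.1415] hb@.2715 [0.4219 0.2449 0.2715] mouth [0.4283 0.2469 0.1   ]
hb -0.05 [365.9076 138.3206] seen (367.1666666666667, 138.05555555555554)
hb 0 [366.6249 138.4918] seen (367.1666666666667, 138.05555555555554)
hb 0.05 [367.3432 138.6633] seen (367.1666666666667, 138.05555555555554)
hb 0.1 [368.0625 138.835 ] seen (367.1666666666667, 138.05555555555554)
tip -0.05 [360.3836 179.8471] seen (363.8333333333333, 181.16666666666669)
tip 0 [363.2252 180.6353] seen (363.8333333333333, 181.16666666666669)
tip 0.05 [366.0814 181.4276] seen (363.8333333333333, 181.16666666666669)
tip 0.1 [368.9524 182.2239] seen (363.8333333333333, 181.16666666666669)
```

```bash
python3 -m jog '[[-1,[40,-13,0],0],[-1,[95,-31,0],0],[-1,[150,-49,0],0],[-1,[205,-67,0],0],[-1,[245,-80,0],0],[-1,[268,-88,0],0],[-1,[268,-88,0],0],[-1,[268,-88,0],0]]'
python3 - <<'E'
from station import optics
import cv2,numpy as np
a=optics.grab_frame("top")["color"][:,:,::-1];b=optics.grab_frame("scene")["color"][:,:,::-1]
cv2.imwrite("pics/t3.png",a);cv2.imwrite("pics/s3.png",b)
cv2.imwrite("pics/z5.png",cv2.resize(b[110:240,180:325],None,fx=4.5,fy=4.5,interpolation=cv2.INTER_CUBIC))
E
```

```text
t: 6.05
eef_pos: [0.513, -0.0229, 0.3069]
ee_rot: [3.14, -0.0, -1.571]
force: [-0.6, -0.3, -0.6]
width: 0.0136
gripper_force: 40.0
```

View pics/z5.png

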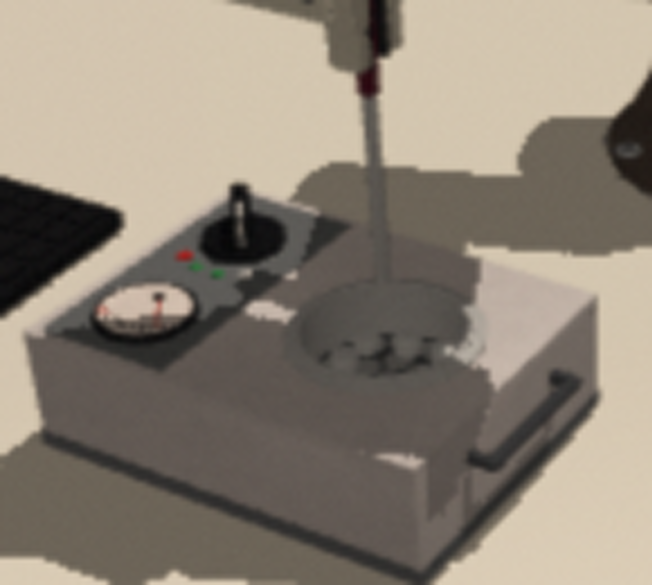

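The rod hangs over the well, with its tip at about (382,283). The rim ellipse spans x 288–487 and is centred near (387,335), and the dial skirt is centred near (243,239).

```bash
python3 - <<'E'
from h import *
np.set_printoptions(precision=4,suppress=True)
print(at("scene",265.1,183.5,.106),at("scene",233.,162.2,.11))
def proj(n,p):
    M=np.linalg.inv(C[n]["cam_to_world"]);c=C[n]["mtx"]@(M@np.r_[p,1])[:3];return c[:2]/c[2]
print(proj("scene",[.513,-.0229,.141]),"seen",z(382,283,4.5,180,110))
th=np.linspace(0,6.28,400)
for c in((.5135,-.023),(.5118,-.0263),(.5175,-.023)):
  p=np.array([proj("scene",[c[0]+.066*np.cos(t),c[1]+.066*np.sin(t),.106]) for t in th])
  q=(p+.5-[180,110])*4.5+[2.5,2]
  print(c,q.min(0),q.max(0))
E
```

```text
[ 0.5197 -0.0176  0.106 ] [ 0.4711 -0.1656  0.11  ]
[264.0291 171.5831] seen (264.5, 172.5)
(0.5135, -0.023) [281.7139 273.9197] [489.1134 387.2157]
(0.5118, -0.0263) [279.0148 271.5182] [486.0417 384.3722]
(0.5175, -0.023) [278.0161 276.7077] [485.9313 390.5267]
```

```bash
python3 -m jog '[[-1,[-2,-3,20],0],[-1,[-2,-3,45],0],[-1,[-2,-3,60],0],[-1,[-2,-3,66],0],[-1,[-2,-3,71],0],[-1,[-2,-3,71],0],[-1,[-2,-3,71],0],[-1,[-2,-3,71],0],[-1,[-2,-3,71],0]]'
python3 - <<'E'
from h import *
for r,n0,n1 in((None,0,18),):
    for i in range(n0,n1):
        R=12+min(1,i/9)*19; a=2*np.pi*i/18
        print([round(R*np.cos(a)),round(R*np.sin(a))],end=",")
E
```

```text
t: 7.28
eef_pos: [0.5164, -0.0211, 0.2368]
ee_rot: [-3.141, 0.0, -1.571]
force: [-0.5, -0.0, -0.4]
width: 0.0134
gripper_force: 40.0
[12, 0],[13, 5],[12, 10],[9, 16],[4, 20],[-4, 22],[-12, 21],[-21, 17],[-27, 10],[-31, 0],[-29, -11],[-24, -20],[-16, -27],[-5, -31],[5, -31],[15, -27],[24, -20],[29, -11],
```

```bash
python3 -m jog '[[-1,[0,0,2],0],[-1,[0,0,2],0],[-1,[12,0,2],0],[-1,[12,10,2],0],[-1,[4,20,2],0],[-1,[-4,22,2],0],[-1,[-12,21,2],0],[-1,[-21,17,2],0],[-1,[-27,10,2],0],[-1,[-31,0,2],0],[-1,[-29,-11,2],0],[-1,[-24,-20,2],0],[-1,[-16,-27,2],0],[-1,[-5,-31,2],0],[-1,[5,-31,2],0],[-1,[15,-27,2],0],[-1,[24,-20,2],0],[-1,[29,-11,2],0],[-1,[31,0,2],0],[-1,[31,0,2],0]]'
```

```text
t: 9.78
eef_pos: [0.5159, -0.0523, 0.2353]
ee_rot: [-3.14, -0.0, -1.571]
force: [0.3, 0.8, -0.5]
width: 0.0132
gripper_force: 40.0
```

```bash
python3 -m jog '[[-1,[-2,11,0],0],[-1,[-7,20,0],0],[-1,[-15,27,0],0],[-1,[-26,31,0],0],[-1,[-36,31,0],0],[-1,[-47,27,0],0],[-1,[-55,20,0],0],[-1,[-60,11,0],0],[-1,[-62,0,0],0],[-1,[-60,-11,0],0],[-1,[-55,-20,0],0],[-1,[-47,-27,0],0],[-1,[-36,-31,0],0],[-1,[-26,-31,0],0],[-1,[-15,-27,0],0],[-1,[-7,-20,0],0],[-1,[-2,-11,0],0],[-1,[0,0,0],0],[-1,[-2,11,0],0],[-1,[-2,11,0],0]]'
python3 - <<'E'
from station import optics
import cv2,numpy as np
a=optics.grab_frame("top")["color"][:,:,::-1];b=optics.grab_frame("scene")["color"][:,:,::-1]
cv2.imwrite("pics/t4.png",a);cv2.imwrite("pics/s4.png",b)
cv2.imwrite("pics/z6.png",cv2.resize(b[130:215,220:310],None,fx=7,fy=7,interpolation=cv2.INTER_CUBIC))
E
```

```text
t: 12.28
eef_pos: [0.5046, -0.0497, 0.235]
ee_rot: [-3.141, 0.0, -1.57]
force: [0.9, 0.0, -0.7]
width: 0.0134
gripper_force: 40.0
```

View pics/z6.png

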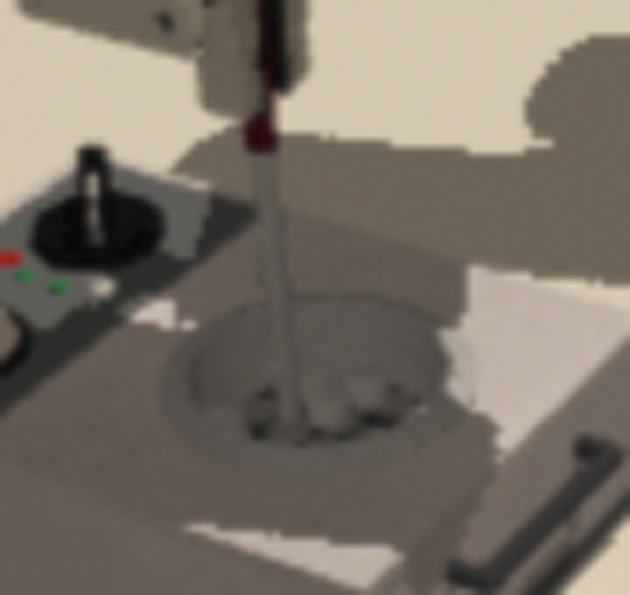

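The rod tip is among the beads, which sit lower right in the well, and none are outside. I'll do one wider round to be certain, return to the centre, then lift out so I can inspect.

```bash
python3 -m jog '[[-1,[-2,11,0],0],[-1,[-12,19,0],0],[-1,[-23,23,0],0],[-1,[-35,23,0],0],[-1,[-46,19,0],0],[-1,[-56,11,0],0],[-1,[-62,1,0],0],[-1,[-64,-11,0],0],[-1,[-62,-23,0],0],[-1,[-56,-33,0],0],[-1,[-46,-41,0],0],[-1,[-35,-45,0],0],[-1,[-23,-45,0],0],[-1,[-12,-41,0],0],[-1,[-2,-33,0],0],[-1,[4,-23,0],0],[-1,[6,-11,0],0],[-1,[-10,-11,0],0],[-1,[-29,-11,0],0],[-1,[-29,-11,0],0]]'
python3 -m jog '[[-1,[0,0,0],0],[-1,[0,0,-30],0],[-1,[0,0,-60],0],[-1,[0,0,-72],0],[-1,[-40,13,-72],0],[-1,[-90,29,-72],0],[-1,[-145,48,-72],0],[-1,[-200,66,-72],0],[-1,[-240,81,-72],0],[-1,[-266,91,-72],0],[-1,[-266,91,-72],0],[-1,[-266,91,-72],0]]'
python3 - <<'E'
from station import optics
import cv2,numpy as np
a=optics.grab_frame("top")["color"][:,:,::-1];b=optics.grab_frame("scene")["color"][:,:,::-1]
cv2.imwrite("pics/t5.png",a);cv2.imwrite("pics/s5.png",b);a0=cv2.imread("pics/top0.png")
f=lambda i:cv2.convertScaleAbs(cv2.resize(i[180:235,375:435],None,fx=5,fy=5,interpolation=cv2.INTER_CUBIC),alpha=1.4)
s=cv2.resize(b[150:260,325:400],None,fx=5,fy=5,interpolation=cv2.INTER_CUBIC)[:550,:375]
l=np.vstack([f(a0),f(a)]);im=np.hstack([l,s]);print(im.shape)
cv2.imwrite("pics/z7.png",im)
E
```

```text
t: 14.88
eef_pos: [0.5168, -0.0197, 0.2351]
ee_rot: [-3.14, 0.0, -1.569]
force: [0.1, 1.1, 0.0]
width: 0.0131
gripper_force: 40.0
t: 16.38
eef_pos: [0.4252, 0.2446, 0.306]
ee_rot: [3.141, -0.001, -1.571]
force: [-0.5, 0.5, -0.2]
width: 0.0135
gripper_force: 40.0
(550, 675, 3)
```

View pics/z7.png

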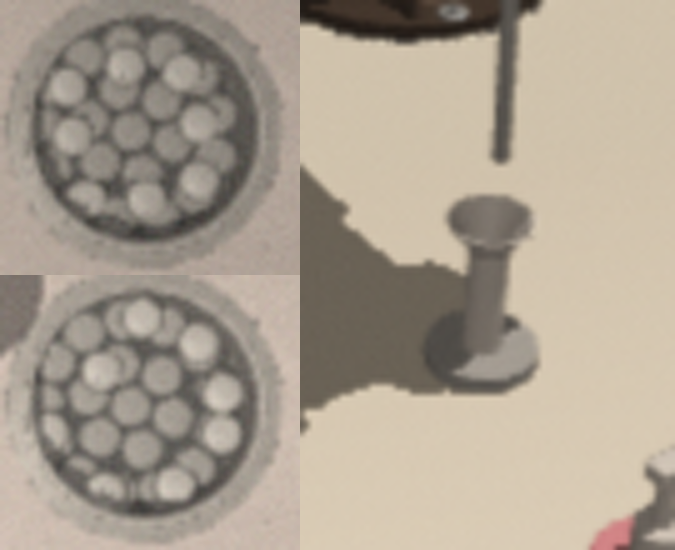

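Before (top) and after (bottom): all eight beads are still in the well. Each new spot, e.g. (198,342) or (222,391), is at least 7 mm from every original spot. The rod tip (501,158) is above the mouth (490,222), so I'll insert it.

```bash
python3 -m jog '[[-1,[0,0,25],0],[-1,[0,0,45],0],[-1,[0,0,60],0],[-1,[0,0,75],0],[-1,[0,0,90],0],[-1,[0,0,105],0],[-1,[0,0,118],0],[-1,[0,0,124],0],[-1,[0,0,127],0],[-1,[0,0,127],0],[-1,[0,0,127],0]]'
```

```text
t: 17.85
eef_pos: [0.4255, 0.2451, 0.18]
ee_rot: [-3.141, 0.0, -1.571]
force: [0.3, -1.4, 0.1]
width: 0.0136
gripper_force: 40.0
```

```bash
python3 -m jog '[[-1,[0,0,2],0],[-1,[0,0,2],0],[0,[0,0,2],0],[1,[0,0,2],0],[1,[0,0,2],0],[1,[0,0,2],0],[1,[0,0,2],0],[1,[0,0,2],0],[1,[0,0,2],0]]'
python3 -m jog '[[1,[0,0,-30],0],[1,[0,0,-70],0],[1,[0,0,-110],0],[1,[0,0,-140],0],[1,[0,0,-140],0],[1,[60,0,-140],0],[1,[120,0,-140],0],[1,[120,0,-140],0],[1,[120,0,-140],0]]'
python3 - <<'E'
from station import optics
import cv2,numpy as np
b=optics.grab_frame("scene")["color"][:,:,::-1]
a=optics.grab_frame("top")["color"][:,:,::-1];cv2.imwrite("pics/s6.png",b);cv2.imwrite("pics/t6.png",a)
im=np.hstack([cv2.resize(i,None,fx=5,fy=5,interpolation=cv2.INTER_CUBIC) for i in(cv2.imread("pics/scene0.png")[145:235,335:395],b[145:235,335:395])])
cv2.imwrite("pics/z8.png",im)
E
```

```text
t: 18.98
eef_pos: [0.4253, 0.2449, 0.1776]
ee_rot: [3.142, 0.0, -1.571]
force: [0.0, -0.7, -0.2]
width: 0.0776
gripper_force: 0.0
t: 20.1
eef_pos: [0.4252, 0.1248, 0.3171]
ee_rot: [3.141, 0.0, -1.572]
force: [-0.1, 0.2, -0.0]
width: 0.0877
gripper_force: 0.0
```

View pics/z8.png

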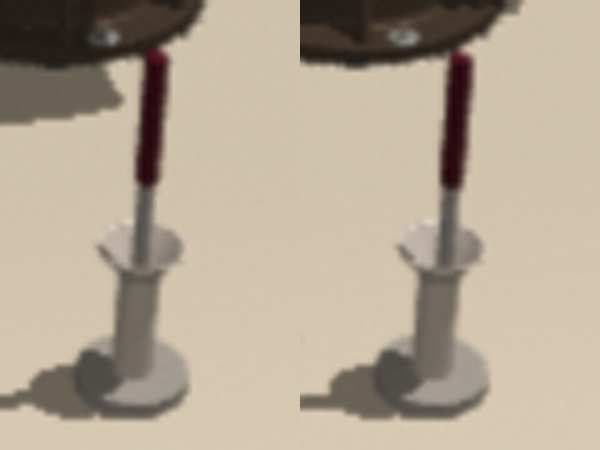

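The rod stands as it did at the start (right vs left): top at (459,57), seated to the same depth. Next, the dial.

```bash
python3 -m jog '[[1,[60,-9,0],0.18],[1,[120,-18,0],0.36],[1,[180,-27,20],0.54],[1,[235,-36,50],0.72],[1,[275,-42,80],0.907],[1,[292,-43,107],0.907],[1,[292,-43,117],0.907],[1,[292,-43,117],0.907]]'
python3 - <<'E'
from station import optics
import cv2,numpy as np
b=optics.grab_frame("scene")["color"][:,:,::-1];cv2.imwrite("pics/s7.png",b)
cv2.imwrite("pics/z9.png",cv2.resize(b[90:200,180:300],None,fx=5,fy=5,interpolation=cv2.INTER_CUBIC))
E
```

```text
t: 21.2
eef_pos: [0.4685, -0.1662, 0.2]
ee_rot: [3.141, -0.001, -2.477]
force: [-0.5, -0.6, 1.8]
width: 0.0877
gripper_force: 0.0
```

View pics/z9.png

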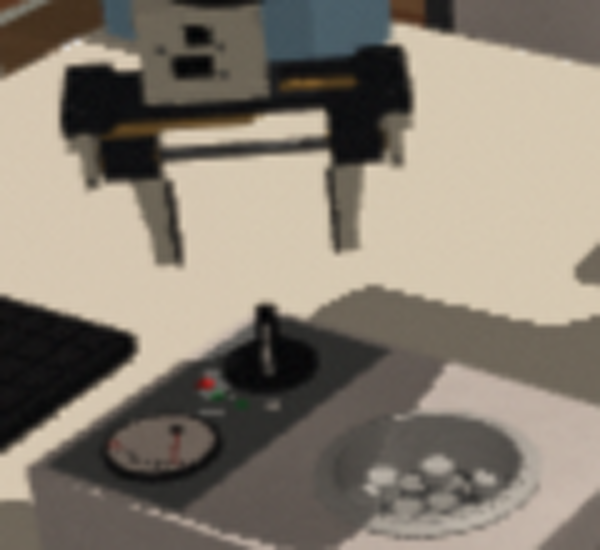

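The fingers straddle the bar: tips at (170,262) and (345,250), bar at (267,335). I'll descend and close gently.

```bash
python3 -m jog '[[1,[0,0,25],0],[1,[0,0,50],0],[1,[0,0,66],0],[1,[0,0,73],0],[1,[0,0,73],0],[1,[0,0,73],0]]' 10; python3 -m jog '[[-1,[0,0,0],0],[-1,[0,0,0],0],[-1,[0,0,0],0],[-1,[0,0,0],0],[-1,[0,0,0],0],[-1,[0,0,0],0],[-1,[0,0,0],0],[-1,[0,0,0],0]]' 10
python3 - <<'E'
from h import *
def proj(n,p):
    M=np.linalg.inv(C[n]["cam_to_world"]);c=C[n]["mtx"]@(M@np.r_[p,1])[:3];return c[:2]/c[2]
u=np.array([np.cos(.663),np.sin(.663),0]);
for c in((.468,-.167),(.471,-.1656),(.466,-.169)):
    c=np.r_[c,.136];print(c,[((proj("scene",c+u*s)+[.5,.4]+.5-[180,90])*5).round() for s in(.025,0,-.025)], ((proj("scene",c-[0,0,.026])+[.5,.4]+.5-[180,90])*5).round())
E
```

```text
t: 22.0
eef_pos: [0.469, -0.1669, 0.1286]
ee_rot: [-3.14, 0.001, -2.477]
force: [-0.5, 0.4, -0.9]
width: 0.0878
gripper_force: 0.0
t: 23.0
eef_pos: [0.4686, -0.1672, 0.1277]
ee_rot: [-3.141, 0.0, -2.478]
force: [6.6, -12.1, -4.2]
width: 0.0135
gripper_force: 6.7
[ 0.468 -0.167  0.136] [array([268., 346.]), array([267., 326.]), array([265., 306.])] [271. 363.]
[ 0.471  -0.1656  0.136 ] [array([267., 349.]), array([265., 328.]), array([264., 309.])] [270. 365.]
[ 0.466 -0.169  0.136] [array([267., 344.]), array([266., 324.]), array([265., 304.])] [270. 360.]
```

Side force of about 14 N along −tool y, so the bar is off-centre that way. I'll shift over to relieve it.

```bash
python3 -m jog '[[-1,[0,-1,0],0],[-1,[0,-1,0],0],[-1,[0,-1,0],0]]'; python3 -m jog '[[-1,[0,-1,0],0],[-1,[0,-1,0],0],[-1,[0,-1,0],0]]'
```

```text
t: 23.38
eef_pos: [0.4688, -0.1676, 0.1276]
ee_rot: [3.141, 0.0, -2.478]
force: [-2.1, 3.9, 3.5]
width: 0.0134
gripper_force: 10.0
t: 23.75
eef_pos: [0.4688, -0.1678, 0.1276]
ee_rot: [3.14, -0.0, -2.478]
force: [-5.2, 9.6, 6.4]
width: 0.0133
gripper_force: 10.0
```

```bash
python3 -m jog '[[-1,[0,1,0],0.12],[-1,[0,1,0],0.24],[-1,[0,1,0],0.36],[-1,[0,1,0],0.46],[-1,[0,1,0],0.46],[-1,[0,1,0],0.46]]'
```

```text
t: 24.5
eef_pos: [0.4695, -0.1691, 0.1277]
ee_rot: [-3.14, 0.0, -2.937]
force: [2.4, -7.2, -2.0]
width: 0.0129
gripper_force: 10.0
```

```bash
python3 -m jog '[[-1,[0,-1,0],0],[-1,[0,-1,0],0],[-1,[0,-1,0],0]]'; python3 -m jog '[[-1,[0,0,0],0.12],[-1,[0,-1,0],0.24],[-1,[0,-1,0],0.36],[-1,[0,-1,0],0.45],[-1,[0,-1,0],0.45],[-1,[0,-1,0],0.45]]'
```

```text
t: 24.88
eef_pos: [0.4695, -0.1691, 0.1277]
ee_rot: [-3.141, 0.0, -2.938]
force: [1.6, -4.6, -1.7]
width: 0.0127
gripper_force: 10.0
t: 25.62
eef_pos: [0.4694, -0.1708, 0.1277]
ee_rot: [-3.14, 0.0, 2.896]
force: [1.5, -8.4, -2.9]
width: 0.0131
gripper_force: 10.0
```

```bash
python3 -m jog '[[-1,[0,-1,0],0],[-1,[0,-2,0],0.12],[-1,[0,-2,0],0.24],[-1,[0,-2,0],0.36],[-1,[0,-2,0],0.46],[-1,[0,-2,0],0.46],[-1,[0,-2,0],0.46],[-1,[0,-2,0],0.46],[-1,[0,-2,0],0.46],[-1,[0,-2,0],0.46]]' 20
python3 - <<'E'
from station import optics
import cv2,numpy as np
b=optics.grab_frame("scene")["color"][:,:,::-1];cv2.imwrite("pics/s8.png",b)
cv2.imwrite("pics/z10.png",np.hstack([cv2.resize(b[120:190,180:300],None,fx=4,fy=4,interpolation=cv2.INTER_CUBIC),cv2.resize(b[150:220,335:395],None,fx=4,fy=4,interpolation=cv2.INTER_CUBIC)]))
E
```

```text
t: 26.88
eef_pos: [0.4686, -0.1725, 0.1277]
ee_rot: [-3.14, 0.0, 2.436]
force: [1.0, -7.7, -0.5]
width: 0.0126
gripper_force: 20.0
```

View pics/z10.png

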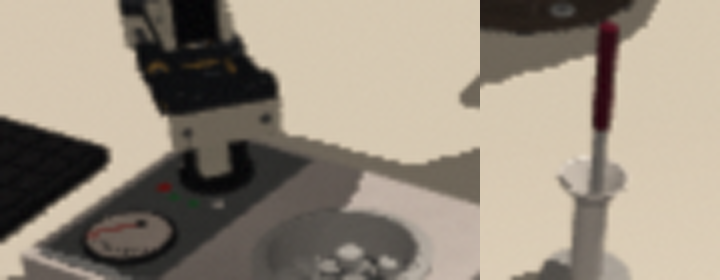

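The fingers hold the bar. The meter needle has swung towards the red end, from its hub at (140,223) to about (92,236), and the rod is still seated. I'll check the needle angle numerically.

```bash
python3 - <<'E'
from h import *
B=lambda x,y:z(x,y,5,350,150);S=lambda x,y:z(x,y,4,180,120)
def ang(n,p,q):
    e=at(n,*q,.108)-at(n,*p,.108);return np.arctan2(e[1],e[0])
a=ang("top",B(583,199),B(542,137));b=ang("scene",S(140,223),S(92,236));print(a,b,a-b)
from station import status
s=status.get_state();print(s["t"],s["gripper_force"],s["qd"].round(3),s["moment"])
E
```

```text
0.5921732647179723 -0.5726139368696024 1.1647872015875746
26.925 20.01057654619217 [ 0.001 -0.     0.     0.001 -0.     0.001] [-2.98890439 -0.30193833  0.16441211]
```

```bash
python3 - <<'E'
from h import *
import cv2
def an(f):
    i=cv2.imread(f).astype(int);P=[];W=[]
    for v in range(168,192):
        for u in range(196,228):
            b,g,r=i[v,u]; s=r-(g+b)/2-15
            if s>10 and 0: pass
            P.append(at("scene",u,v,.108)[:2]);W.append(r-(g+b)/2)
    return np.array(P),np.array(W).reshape(24,32)
P0,W0=an("pics/s7.png");P1,W1=an("pics/s8.png")
D=(W1-W0)
for nm,W in(("before",-D),("after",D)):
    w=np.clip(W.ravel()-12,0,None)
    c=(P0*w[:,None]).sum(0)/w.sum();C2=((P0-c)*w[:,None]).T@(P0-c);l,V=np.linalg.eigh(C2);v=V[:,1]
    v=v if v[0]>0 else -v
    print(nm,c.round(4),"axis",np.arctan2(v[1],v[0]).round(3),l,(w>0).sum())
E
```

```text
before [ 0.5683 -0.1593] axis 0.532 [1.89686022e-05 1.20675020e-03] 7
after [ 0.5691 -0.1816] axis -0.73 [0.00028983 0.00565211] 13
```

The needle axis gives about 1.26–1.3 rad and the tool turn gives 1.37. I'll add a small margin below the stop, hold, and hand in.

```bash
python3 -m jog '[[-1,[0,-0.5,0],0.05],[-1,[0,-0.5,0],0.05],[-1,[0,-0.5,0],0.05],[-1,[0,-0.5,0],0.05],[-1,[0,-0.5,0],0.05],[-1,[0,-0.5,0],0.05],[-1,[0,-0.5,0],0.05],[-1,[0,-0.5,0],0.05]]' && python3 -c "
from station import order;print(order.job_done())"
```

```text
t: 27.92
eef_pos: [0.4684, -0.1727, 0.1276]
ee_rot: [-3.141, 0.0, 2.386]
force: [0.5, -6.5, -0.0]
width: 0.0125
gripper_force: 20.0
the job is handed in; nothing more can be done
None
```

I handed the job in at 27.9 s: the beads are stirred and all eight still in the well, the rod is back in its stand, and the gripper is holding the dial at the red mark (1.42 rad by tool turn, about 1.3 by the meter needle, limit 1.22); hand-in returned no verdict.

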